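Check a plank's dryness before the resin pour

ROBOT

A 6-joint arm with a two-finger parallel gripper is mounted at the origin on the work surface. World frame = base frame: x ahead of the robot, y to its left, z up, the work surface at z = 0. Lengths are in m, angles in rad, forces in N, time in s.
With the tool pointing down it reaches from about 0.375 to 0.9 m from the base axis. Payload 3.1 kg.
Tool frame: the origin (TCP) lies at the very end of the fingers, on their centre line; the grasp point (between the pads) lies 19 mm behind it; z points along the fingers, y is the line along which they close (so a half turn about z gives the same grasp; the last joint's range is limited). The gripper opens to 85 mm and grips with 20 to 120 N. Pads are 22 mm wide; open, the fingers measure 114 mm over their backs; the gripper's body (76 mm by 85 mm) begins 54 mm behind the grasp point. The pads swing forward as they close: fully open they stand 13 mm farther back than shut.
Start: joints at [1.085, 0.527, 1.433, -0, 1.181, -0.178], TCP at [0.189, 0.596, 0.208] pointing down, gripper open.
Joint ranges: [-3.08, 3.08], [-0.75, 2.2], [0.22, 2.44], [-1.43, 4.57], [0, 2.65], [-2.85, 2.85]. Speed limits (rad/s): [2.79, 2.79, 3.14, 3.14, 3.14, 3.14].

INTERFACE

Orientations are given as a unit quaternion [x, y, z, w].
In Python, from station import telemetry, snapshot, ticket gives the robot as it stands.
- The arm moves only by the tool move_arm, never from a script. Its argument "commands" is text: rows parted by semicolons, each of 7 numbers parted by spaces: the shift along the tool's x, y, z in mm, then the turn, a rotation vector about the tool's x, y, z in degrees, then the opening, from -1 (shut) to 1 (fully open). A call has exactly 5 rows; each row is the pose to reach, as a shift and turn from the pose commanded when the call began, along the tool's axes at that moment; what a row does not reach only later rows make up. A row lasts 1/8 s, in which the tool goes at most 62.5 mm and 10.7 degrees, less where a joint would pass 70% of its speed; a pose out of reach is approached as far as the arm can. A call with a gripper value outside its range is refused whole. The fingers move at their own pace and stop on an object; "grip_force" is the grip in N (left out, the last holds). Time passes only in rows, so rows that repeat a pose let the fingers close, or fill a call up. It gives the time, the measured TCP pose, the force, the opening and the grip force at its end, in the units of the state.
- telemetry.sense(): the state, without advancing time (a new reading comes with each control period).
- snapshot(name): name is "scene" or "side" or "wrist"; returns a dict with "image" (480x640x3 uint8, red, green, blue), "fx", "fy", "cx", "cy" (pixels), "pose" (4x4, takes a point from camera to world coordinates). Camera axes: x right, y down, z forward; pixel columns grow to the right and rows downward; lengths in m; the calibration is good to about 2 mm. A picture is of the moment at which its call begins. There is no depth.
- ticket.sign_off(): hands the job in; it is judged then, once.
The state is a dict: "t": time; "q": joint angles; "qd": joint speeds; "tau": joint torques, N m; "tcp_pos": TCP position; "tool_rot": TCP orientation; "force": force on the tool from outside, world axes, zero at the start; "ft_torque": the same for the moment, N m; "finger_gap": opening from 0.0 (shut) to 1.0 (fully open); "gripper_force": force on a finger pad.
Only numpy, scipy, OpenCV 4.12 (cv2) and the standard library are available. Lean on these libraries where they do the work, as an engineer would, in place of code of your own. Each camera call takes 0.05 s, during which the arm holds its last target. There are 200 camera calls.

TASK

Before resin is poured, the plank's moisture has to be read at the pencilled ring. Push the three loose offcuts off the plank onto the bench with the scraper block (not with the fingers or the meter) and stand the scraper back upright on the bench; then lift the moisture meter out of its stand and hold it upright in the ring, its two pins in line with the grain (the plank's long side) and centred in the ring, pressed gently so that its sprung head is about half way in. Finish while still holding it there, do not let go, and leave the cups and the jar alone.

Things in the scene. Friction and masses are not known exactly. Their poses are not given: they have to be found in the camera images.
- plank: light hardwood plank lying flat, fixed to the bench, 180 (own x) x 260 (own y) x 35 mm thick; the grain runs along the 260 mm side, its own y. Origin: centre of its underside, on the bench; its top is 35 mm above the bench
- spot: pencilled ring, 47 mm across, drawn on the plank's top (flat, nothing to bump into); origin at the ring's centre, on the plank's top surface. Partly hidden by the offcuts at first
- chip_a: loose dark-wood offcut, a block 34 x 20 x 16 mm, 11 g, origin at its centre (at the start it lies flat on the plank, at or beside the pencilled ring; the three lie within 55 mm of the ring's centre)
- chip_b: loose dark-wood offcut, a block 34 x 20 x 16 mm, 11 g, origin at its centre (at the start it lies flat on the plank, at or beside the pencilled ring; the three lie within 55 mm of the ring's centre)
- chip_c: loose dark-wood offcut, a block 34 x 20 x 16 mm, 11 g, origin at its centre (at the start it lies flat on the plank, at or beside the pencilled ring; the three lie within 55 mm of the ring's centre)
- scraper: loose scraper block standing on the bench, 0.2 kg (+-30 %): grey foot 120 (own x) x 30 (own y) x 24 mm high; on it, centred, a wooden grip 80 (x) x 22 (y) mm, up to 74 mm above the underside. Pinch the grip from above across its 22 mm. Origin: centre of its underside; z up. It stands on one side of the plank, the meter's stand on the other
- stand: plywood stand fixed to the bench, 90 (own x) x 64 (own y) x 40 mm high, with a slot through it 46 x 20 mm in which the meter's head hangs. Origin: centre of its underside. The meter lifts straight up out of it (clear after 30 mm)
- meter: upright two-pin moisture meter, 0.2 kg (+-30 %): black case 60 (own x) x 28 (own y) x 100 mm high; origin: centre of the case's underside, resting on the stand's top 40 mm above the bench; z up. Pinch it from above across its 28 mm. Below hangs the sprung head, 38 x 14 x 14 mm, with two 6 mm steel pins, 26 mm apart along own x, reaching 28 mm below the case
- tips (a point): midway between the two pin tips, at their lowest level; 28 mm below the meter's origin when the head is out, moves up with the head
- head (a joint): how far the meter's sprung head (with the pins) is pushed up into the case: 0 fully out, 0.012 m fully in (a hard stop). Pushing it takes about 3 N to begin, and 0.6 N more per mm: about 6.6 N half way
- cup_disc: bystander: white paper cup, 80 mm across, 90 mm high, with a round blue disc 94 mm across on top; origin at centre of its underside
- cup_empty: bystander: empty white paper cup, 76 mm across, 90 mm high; origin at centre of its underside
- jar: bystander: lidded jar, 66 mm across, 110 mm high; origin at centre of its underside

How it is judged:
By the outcome, as a careful person would: the job done as asked, in the order asked, and still so for the second after the job is handed in, while the arm keeps its last pose, push and grip.
It also fails if it takes over 64 s, if anything falls off the work surface, if the arm or the gripper's body presses on something with over 40 N, if the wrist force passes 120 N, or if a joint passes its speed limit or range.

## Working session

There is one attempt and no reset: what is moved stays moved. The work goes in short steps, Python scripts to look and compute and a tool call to move; the robot and the scene stay as the last step left them, time stands still between calls to the robot, and variables do not carry over. Pictures are saved under pics/ and viewed, at most 13 in all, crops included, and the job is handed in when it is done.

Besides the shell and the picture viewer there is one more tool, called after "Call:" by a JSON object that holds its "fn" and its "kwargs". move_arm: Moves the arm, as the interface text tells. Its arguments: {"type":"object","properties":{"commands":{"type":"string"},"grip_force":{"type":"number"}},"required":["commands"]}

```bash
ls; mkdir -p pics
python3 - <<'E'
from station import telemetry, snapshot
import cv2,numpy as np
s=telemetry.sense(); print({k:np.round(v,3).tolist() for k,v in s.items()})
for n in ("scene","side"):
    d=snapshot(n); cv2.imwrite(f"pics/{n}0.png",d["image"][:,:,::-1]); np.savez(f"{n}0.npz",**d)
    print(n,d["fx"],d["fy"],d["cx"],d["cy"]); print(np.round(d["pose"],4))
E
```

```text
pics
{'t': 0.0, 'q': [1.086, 0.528, 1.434, -0.0, 1.181, -0.179], 'qd': [-0.0, 0.0, 0.001, 0.0, 0.0, -0.0], 'tau': [0.002, -44.234, -17.803, -0.0, 0.008, -0.0], 'tcp_pos': [0.188, 0.595, 0.207], 'tool_rot': [0.153, 0.988, -0.001, -0.0], 'force': [0.254, -0.095, 0.292], 'ft_torque': [-0.011, -0.007, 0.037], 'gripper_force': 0.0, 'finger_gap': 0.998}
scene 573.6567774080502 573.6567774080502 318.3512100386661 235.65916419193744
[[ 0.778   0.3404 -0.5281  1.2249]
 [ 0.6283 -0.4103  0.661  -0.7761]
 [ 0.0083 -0.8461 -0.533   0.7388]
 [ 0.      0.      0.      1.    ]]
side 597.2544856893313 597.2544856893313 323.78874747398123 241.12645542489926
[[-0.993  -0.07    0.0947  0.4529]
 [-0.1163  0.7085 -0.696   0.8708]
 [-0.0184 -0.7022 -0.7117  0.9261]
 [ 0.      0.      0.      1.    ]]
```

View pics/scene0.png

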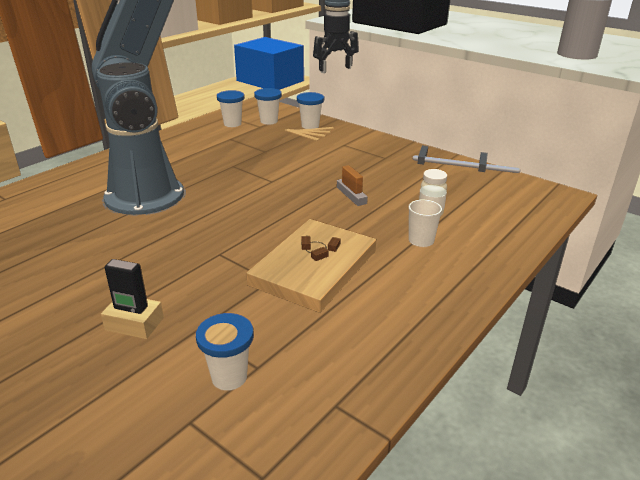

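View pics/side0.png

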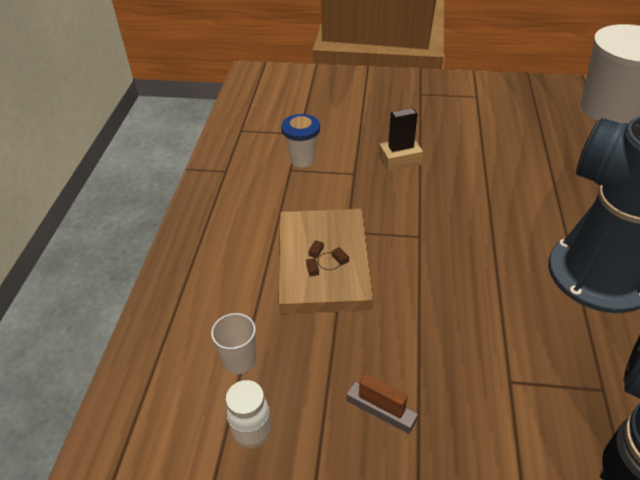

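The scene view shows the plank at about (312,262), the scraper at (352,185), the meter in its stand at (128,300), and the cups and jar at (225,350), (424,222) and (434,190). In the side view the plank is at (325,258), the chips at (316,248), (340,256) and (312,267), the ring near (329,261), the scraper at (382,402) and the meter at (402,135).

```bash
cat > h.py <<'E'
import numpy as np,cv2
def ray(d,u,v):
    P=np.array(d["pose"]); r=P[:3,:3]@np.array([(u-d["cx"])/d["fx"],(v-d["cy"])/d["fy"],1]); return P[:3,3],r
def cast(d,u,v,z):
    o,r=ray(d,u,v); return o+r*(z-o[2])/r[2]
def tri(d1,p1,d2,p2):
    o1,r1=ray(d1,*p1);o2,r2=ray(d2,*p2)
    t=np.linalg.lstsq(np.c_[r1,-r2],o2-o1,rcond=None)[0]
    a,b=o1+r1*t[0],o2+r2*t[1]; return (a+b)/2,np.linalg.norm(a-b)
def proj(d,p):
    P=np.linalg.inv(np.array(d["pose"]));c=P[:3,:3]@p+P[:3,3];return np.array([c[0]/c[2]*d["fx"]+d["cx"],c[1]/c[2]*d["fy"]+d["cy"]])
E
python3 - <<'E'
import numpy as np,cv2
A=np.load("scene0.npz");B=np.load("side0.npz")
for d,ps in((A,[(285,265),(350,245),(300,230),(290,288),(312,215),(320,253),(352,177),(350,192),(125,290),(130,315),(250,220),(125,265)]),(B,[(300,225),(350,290),(300,300),(325,306),(340,256),(385,395),(360,400),(402,130),(400,150),(400,160),(250,230)])):
    h=cv2.cvtColor(d["image"],cv2.COLOR_RGB2HSV)
    print([(p,h[p[1],p[0]].tolist()) for p in ps])
a=cv2.resize(A["image"][205:315,235:385],None,fx=4,fy=4,interpolation=3)[:,:,::-1]
b=cv2.resize(B["image"][200:320,265:385],None,fx=4,fy=4,interpolation=3)[:,:,::-1]
c=cv2.resize(B["image"][365:435,340:425],None,fx=4,fy=4,interpolation=3)[:,:,::-1]
W=np.zeros((600,800,3),np.uint8); W[:330,:450]=cv2.resize(a,(450,330));W[:340,455:795]=cv2.resize(b,(340,340))
W[345:345+245,:297]=cv2.resize(c,(297,245))
e=A["image"][250:345,90:175][:,:,::-1];f=B["image"][100:175,370:435][:,:,::-1]
W[345:345+250,300:524]=cv2.resize(e,(224,250));W[345:345+250,530:746]=cv2.resize(f,(216,250))
cv2.imwrite("pics/z1.png",W)
E
```

```text
[((285, 265), [17, 125, 189]), ((350, 245), [18, 122, 219]), ((300, 230), [18, 123, 209]), ((290, 288), [18, 122, 215]), ((312, 215), [16, 134, 167]), ((320, 253), [14, 169, 121]), ((352, 177), [13, 178, 130]), ((350, 192), [10, 31, 124]), ((125, 290), [0, 0, 29]), ((130, 315), [21, 106, 223]), ((250, 220), [16, 140, 149]), ((125, 265), [10, 33, 163])]
[((300, 225), [16, 128, 180]), ((350, 290), [16, 124, 166]), ((300, 300), [16, 124, 179]), ((325, 306), [14, 151, 101]), ((340, 256), [11, 157, 78]), ((385, 395), [12, 183, 127]), ((360, 400), [9, 42, 141]), ((402, 130), [9, 102, 25]), ((400, 150), [17, 119, 111]), ((400, 160), [15, 145, 128]), ((250, 230), [14, 145, 137])]
```

View pics/z1.png

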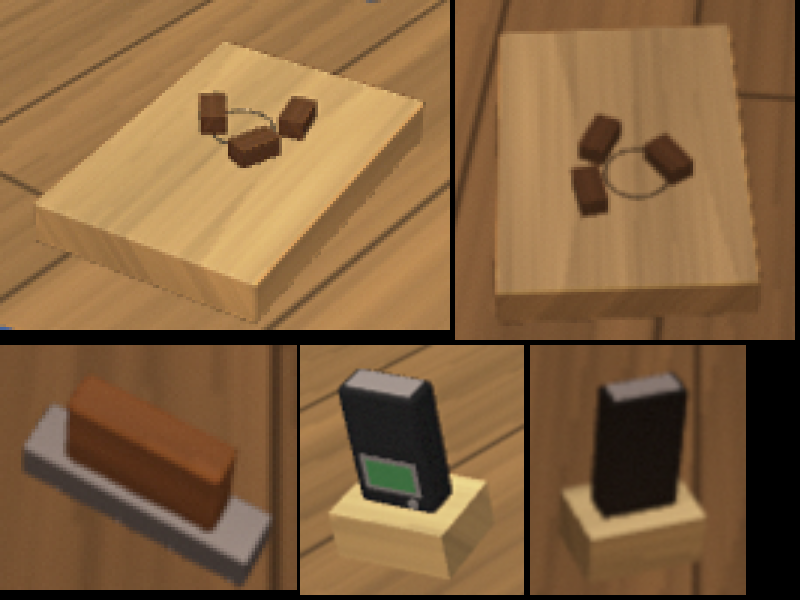

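Run:
```python
import numpy as np
from h import *
np.set_printoptions(precision=4,suppress=True)
A=np.load("scene0.npz");B=np.load("side0.npz")
a=[(309.3,219),(375.7,239),(320,300),(247.3,274)]; b=[(371.6,300.6),(279.5,303.8),(280.9,211.6),(361.7,209.5)]
for p,q in zip(a,b): print(cast(A,*p,.035)[:2],cast(B,*q,.035)[:2],*tri(A,p,B,q))
print("ring",cast(A,316,247.3,.035),cast(B,329.2,261.4,.035))
so=lambda x,y:(340+x/3.5,365+(y-345)/3.5)
for p in [(55,406),(24,452),(270,520),(240,560)]: print("foot top",cast(B,*so(*p),.024))
for p in [(92,375),(235,452),(213,480),(68,408)]: print("grip",cast(B,*so(*p),.074))
# meter top: scene scale 224/85, offset (90,250); side scale 216/65,250/75 offset(370,100)
sa=lambda x,y:(90+(x-300)/(224/85),250+(y-345)/(250/95)); sb=lambda x,y:(370+(x-530)/(216/65),100+(y-345)/(250/75))
for p in [(356,371),(430,381),(420,397),(341,387)]: print("mtopA",cast(A,*sa(*p),.14))
for p in [(605,384),(676,374),(686,387),(604,401)]: print("mtopB",cast(B,*sb(*p),.14))
for p in [(331,512),(439,535),(490,482),(385,460)]: print("standA",cast(A,*sa(*p),.04))
for p in [(563,489),(592,540),(704,516),(680,475)]: print("standB",cast(B,*sb(*p),.04))
for n,p,q in [("jar",(434,176),(245,397)),("empty",(425,210),(235,330)),("disc",(225,334),(301,127))]: print(n,*tri(A,p,B,q))
```

```text
[0.4634 0.1414] [0.4623 0.1485] [0.4614 0.1453 0.032 ] 0.002158173579727932
[0.6374 0.1692] [0.6359 0.1741] [0.636  0.1722 0.0329] 0.0007965286556832322
[ 0.6782 -0.0847] [ 0.6764 -0.0823] [ 0.6769 -0.0835  0.0337] 0.0004954886930483765
[ 0.5078 -0.1138] [ 0.4995 -0.1063] [ 0.5011 -0.1096  0.0305] 0.0034623538526833125
ring [0.5541 0.0555 0.035 ] [0.5538 0.0557 0.035 ]
foot top [0.4786 0.3221 0.024 ]
foot top [0.4915 0.3489 0.024 ]
foot top [0.3735 0.3723 0.024 ]
foot top [0.3871 0.394  0.024 ]
grip [0.4613 0.3341 0.074 ]
grip [0.3939 0.3676 0.074 ]
grip [0.4035 0.3829 0.074 ]
grip [0.4711 0.3529 0.074 ]
mtopA [ 0.3926 -0.3395  0.14  ]
mtopA [ 0.442  -0.3143  0.14  ]
mtopA [ 0.4525 -0.3301  0.14  ]
mtopA [ 0.4014 -0.3572  0.14  ]
mtopB [ 0.4466 -0.3369  0.14  ]
mtopB [ 0.3971 -0.354   0.14  ]
mtopB [ 0.3899 -0.3382  0.14  ]
mtopB [ 0.4465 -0.3157  0.14  ]
standA [ 0.3921 -0.3808  0.04  ]
standA [ 0.4716 -0.3475  0.04  ]
standA [ 0.4517 -0.2879  0.04  ]
standA [ 0.3707 -0.321   0.04  ]
standB [ 0.4719 -0.3482  0.04  ]
standB [ 0.4479 -0.2885  0.04  ]
standB [ 0.3675 -0.3246  0.04  ]
standB [ 0.3855 -0.3738  0.04  ]
jar [0.6432 0.4136 0.1037] 0.0018676561067490793
empty [0.6945 0.2786 0.0845] 0.0038358540153838163
disc [ 0.6625 -0.3157  0.0983] 0.0003671406783811396
```

```bash
cat >> h.py <<'E'
from scipy.spatial.transform import Rotation as Ro
def go(x,y,z,yaw):
    """shift (mm, tool axes) and rotvec (deg) to reach TCP x,y,z pointing down with tool-y at yaw deg"""
    from station import telemetry
    s=telemetry.sense(); R=Ro.from_quat(s["tool_rot"]); c,n=np.cos(np.radians(yaw)),np.sin(np.radians(yaw))
    T=Ro.from_matrix(np.array([[-n,c,0],[c,n,0],[0,0,-1]]))
    sh=R.inv().apply(np.array([x,y,z])-s["tcp_pos"])*1000; rv=(R.inv()*T).as_rotvec(degrees=True)
    yw=R.as_matrix()[:,1]; print("t",round(s["t"],2),"tcp",np.round(s["tcp_pos"],4),"yaw",np.round(np.degrees(np.arctan2(yw[1],yw[0])),2),"shift",np.round(sh,1),"turn",np.round(rv,2))
E
python3 - <<'E'
from h import *
go(.4325,.3596,.2,64.5)
A=np.load("scene0.npz");B=np.load("side0.npz")
for p in [(316.2,248.7),(312.7,267.1),(340.2,255.8)]: print(cast(B,*p,.045))
for p in [(305.7,242.3),(320,253),(334.5,244)]: print(cast(A,*p,.043))
print(cast(B,165,258,0))
E
```

```text
t 0.1 tcp [0.1884 0.5952 0.2071] yaw 72.42 shift [-303.9 -150.9    7.3] turn [-0.11 -0.01  7.92]
[0.58306176 0.03233224 0.045     ]
[0.5836375  0.08339227 0.045     ]
[0.53223735 0.04730505 0.045     ]
[0.53118358 0.04708808 0.043     ]
[0.58259076 0.03411094 0.043     ]
[0.58498766 0.08264108 0.043     ]
[0.90752544 0.04870909 0.        ]
```

Call:
{"fn": "move_arm", "kwargs": {"commands": "-60 -30 2 0 0 2 1;-120 -60 4 0 0 4 1;-180 -90 6 0 0 6 1;-240 -120 7 0 0 8 1;-304 -151 7 0 0 8 1"}}

```text
t: 0.72
tcp_pos: [0.4143, 0.377, 0.2007]
tool_rot: [0.221, 0.975, -0.0, -0.0]
force: [0.4, 0.1, -0.2]
finger_gap: 1.003
gripper_force: 0.0
```

Call:
{"fn": "move_arm", "kwargs": {"commands": "0 0 0 0 0 0 1;0 0 0 0 0 0 1;0 0 0 0 0 0 1;0 0 0 0 0 0 1;0 0 0 0 0 0 1"}}

```text
t: 1.35
tcp_pos: [0.4125, 0.3794, 0.2011]
tool_rot: [0.22, 0.975, -0.0, -0.0]
force: [-0.5, 1.1, -1.2]
finger_gap: 1.0
gripper_force: 0.0
```

Run:
```python
from h import *
from station import snapshot
d=snapshot("wrist");np.savez("w1.npz",**d);cv2.imwrite("pics/w1.png",d["image"][:,:,::-1]);print(np.round(d["pose"],3),d["fx"])
go(.4325,.3596,.2,64.5)
```

```text
[[ 0.43   0.857  0.283  0.34 ]
 [ 0.903 -0.409 -0.135  0.414]
 [-0.     0.314 -0.949  0.367]
 [ 0.     0.     0.     1.   ]] 420.26441211836556
t 1.4 tcp [0.4127 0.3793 0.2011] yaw 64.51 shift [-26.3  -9.3   1.1] turn [0.   0.   0.01]
```

View pics/w1.png

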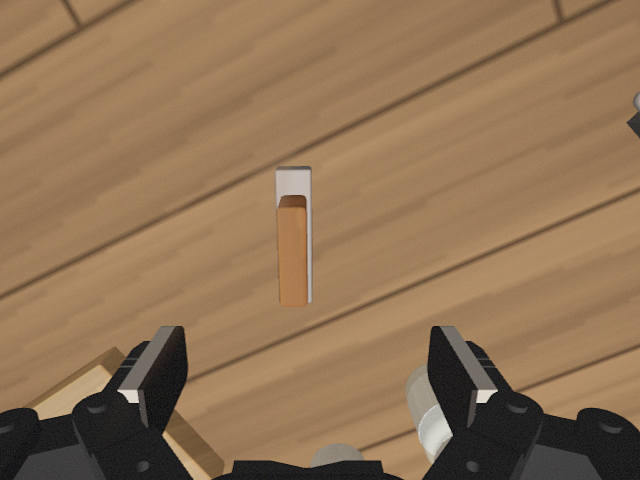

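The wrist view shows the scraper lengthwise: grip top between columns 278–307 and rows 207–305, and the grey foot's far end at row 167, columns 276–312.

Run:
```python
from h import *
np.set_printoptions(precision=4,suppress=True)
d=np.load("w1.npz");B=np.load("side0.npz")
h=cv2.cvtColor(d["image"],cv2.COLOR_RGB2HSV)[150:320,260:330]
print([h[y-150,292-260].tolist() for y in (180,200,203,206,210,260,300)])
m=((h[:,:,1]>140)&(h[:,:,0]<16)).astype(np.uint8)
c=max(cv2.findContours(m,0,2)[0],key=cv2.contourArea)+[260,150]; print(cv2.boundingRect(c),cv2.minAreaRect(c))
g=[(278.5,207),(306.5,207),(307,305),(280,305)]
G=[cast(d,*p,.074) for p in g]; print(np.array(G),np.mean(G,0))
f=[(276.5,169),(311.5,169),(312,302)]; print(np.array([cast(d,*p,.024) for p in f]))
# height check of grip-top corners, wrist vs side
so=lambda x,y:(340+x/3.5,365+(y-345)/3.5)
for p in [(92,375),(235,452),(213,480),(68,408)]:
    k=min(g,key=lambda k:np.linalg.norm(cast(d,*k,.074)-cast(B,*so(*p),.074))); print(*tri(d,k,B,so(*p)))
```

```text
[[12, 26, 196], [13, 157, 109], [13, 151, 115], [11, 156, 108], [15, 140, 169], [14, 130, 173], [14, 133, 173]]
(281, 195, 26, 112) ((293.5, 250.5), (111.0, 25.0), 90.0)
[[0.3918 0.3663 0.074 ]
 [0.4004 0.3843 0.074 ]
 [0.4702 0.3514 0.074 ]
 [0.4612 0.3327 0.074 ]] [0.4309 0.3587 0.074 ]
[[0.3719 0.3709 0.024 ]
 [0.3841 0.3965 0.024 ]
 [0.4917 0.3461 0.024 ]]
[0.4616 0.3326 0.0722] 0.0009770775672726384
[0.3932 0.3652 0.0694] 0.0011099471473392008
[0.4021 0.3834 0.0732] 0.003295457946922176
[0.4713 0.3509 0.0711] 0.00038076322328961943
```

Call:
{"fn": "move_arm", "kwargs": {"commands": "-13 -5 40 0 0 0 1;-25 -11 80 0 0 0 1;-25 -11 105 0 0 0 1;-25 -11 105 0 0 0 1;-25 -11 105 0 0 0 1", "grip_force": 60}}

```text
t: 2.02
tcp_pos: [0.4317, 0.3586, 0.0969]
tool_rot: [0.221, 0.975, 0.001, 0.001]
force: [0.2, -0.2, 0.6]
finger_gap: 1.0
gripper_force: 0.0
```

```bash
python3 -c "
from h import *
go(.4309,.3587,.035,64.5)"
```

```text
t 2.02 tcp [0.4317 0.3586 0.0969] yaw 64.45 shift [ 0.8 -0.3 61.9] turn [ 0.08  0.05 -0.05]
```

Descend and close on the grip.

Call:
{"fn": "move_arm", "kwargs": {"commands": "0 0 31 0 0 0 1;0 0 61 0 0 0 1;0 0 61 0 0 0 1;0 0 61 0 0 0 -1;0 0 61 0 0 0 -1", "grip_force": 60}}

```text
t: 2.65
tcp_pos: [0.4323, 0.3587, 0.0368]
tool_rot: [0.221, 0.975, 0.001, 0.001]
force: [-0.5, 0.1, -0.2]
finger_gap: 0.601
gripper_force: 0.0
```

Call:
{"fn": "move_arm", "kwargs": {"commands": "0 0 0 0 0 0 -1;0 0 0 0 0 0 -1;0 0 0 0 0 0 -1;0 0 0 0 0 0 -1;0 0 0 0 0 0 -1"}}

```text
t: 3.28
tcp_pos: [0.4317, 0.3582, 0.0362]
tool_rot: [0.221, 0.975, 0.001, 0.001]
force: [-1.5, -0.7, 6.8]
finger_gap: 0.24
gripper_force: 60.0
```

```bash
python3 -c "
from h import *
go(.4309,.3587,.195,64.5)"
```

```text
t 3.27 tcp [0.4317 0.3582 0.0362] yaw 64.43 shift [   0.8    0.3 -158.8] turn [ 0.07  0.06 -0.07]
```

Call:
{"fn": "move_arm", "kwargs": {"commands": "0 0 -25 0 0 0 -1;0 0 -60 0 0 0 -1;0 0 -95 0 0 0 -1;0 0 -95 0 0 0 -1;0 0 -95 0 0 0 -1"}}

```text
t: 3.9
tcp_pos: [0.4302, 0.3575, 0.1292]
tool_rot: [0.221, 0.975, -0.001, -0.001]
force: [-0.1, -0.0, -1.8]
finger_gap: 0.242
gripper_force: 59.1
```

```bash
python3 -c "
from h import *
go(.4868,.0451,.132,9)"
```

```text
t 3.9 tcp [0.4302 0.3575 0.1292] yaw 64.42 shift [-185.9 -257.3   -2.6] turn [-1.200e-01 -2.000e-02  5.542e+01]
```

Call:
{"fn": "move_arm", "kwargs": {"commands": "-20 -30 -3 0 0 7 -1;-45 -62 -3 0 0 14 -1;-70 -97 -3 0 0 21 -1;-95 -132 -3 0 0 28 -1;-95 -132 -3 0 0 28 -1"}}

```text
t: 4.53
tcp_pos: [0.4591, 0.1952, 0.1314]
tool_rot: [0.453, 0.892, -0.001, -0.002]
force: [1.2, 0.6, -1.5]
finger_gap: 0.24
gripper_force: 59.3
```

```bash
python3 -c "
from h import *
go(.4868,.0451,.132,9)"
```

```text
t 4.53 tcp [0.4591 0.1952 0.1314] yaw 36.17 shift [-137.6  -66.2   -0.6] turn [-0.24 -0.03 27.17]
```

Call:
{"fn": "move_arm", "kwargs": {"commands": "-35 -17 0 0 0 7 -1;-70 -34 0 0 0 14 -1;-105 -50 0 0 0 21 -1;-137 -66 0 0 0 27 -1;-137 -66 0 0 0 27 -1"}}

```text
t: 5.15
tcp_pos: [0.4883, 0.0473, 0.132]
tool_rot: [0.647, 0.762, -0.0, -0.001]
force: [-0.9, 0.6, -1.8]
finger_gap: 0.243
gripper_force: 59.3
```

Run:
```python
from h import *
from station import snapshot
go(.4868,.0451,.0735,9)
d=snapshot("wrist");np.savez("w2.npz",**d);cv2.imwrite("pics/w2.png",d["image"][:,:,::-1])
d=snapshot("side");np.savez("s2.npz",**d);cv2.imwrite("pics/s2.png",d["image"][:,:,::-1])
```

```text
t 5.15 tcp [0.4883 0.0473 0.132 ] yaw 9.3 shift [-2.  -1.7 58.5] turn [-0.08 -0.03  0.3 ]
```

View pics/w2.png

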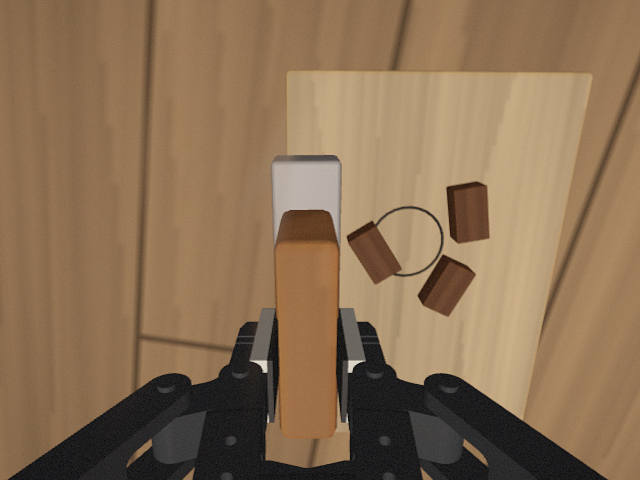

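The wrist view shows the scraper held along the plank's left edge (column 287). The ring is centred near (409,241), and the chips are at (374,252), (468,212) and (447,285).

Run:
```python
from h import *
np.set_printoptions(precision=4,suppress=True)
d=np.load("w2.npz");B=np.load("side0.npz")
im=d["image"];h=cv2.cvtColor(im,cv2.COLOR_RGB2HSV);g=cv2.cvtColor(im,cv2.COLOR_RGB2GRAY).astype(int)
bl=cv2.medianBlur(g.astype(np.uint8),15).astype(int)
pts=[]
chip=cv2.dilate(((h[:,:,2]<120)&(h[:,:,1]>110)).astype(np.uint8)*0+(cv2.morphologyEx((g<85).astype(np.uint8),2,np.ones((7,7)))),np.ones((11,11)))
for a in np.radians(np.arange(0,360,3)):
    best=None
    for r in np.arange(28,41,.5):
        u,v=409+r*np.cos(a),241.5+r*np.sin(a)
        if chip[int(v),int(u)]: continue
        dd=(bl-g)[int(round(v)),int(round(u))]
        if best is None or dd>best[0]: best=(dd,u,v)
    if best and best[0]>25: pts.append(best[1:])
W=np.array([cast(d,*p,.035) for p in pts])[:,:2]
# circle fit
s=np.linalg.lstsq(np.c_[2*W,np.ones(len(W))],(W**2).sum(1),rcond=None)[0]
print("ring",len(pts),s[:2],"diam",2*np.sqrt(s[2]+s[0]**2+s[1]**2), "side", cast(B,329.2,261.4,.035)[:2])
e=cv2.fitEllipse(np.float32(pts)); print(e, tri(d,e[0],B,(329.2,261.4)))
# plank edges: light mask
def line(P): vx,vy,x,y=cv2.fitLine(np.float32(P)*1000,2,0,.01,.01).ravel(); return np.degrees(np.arctan2(vy,vx)),(x/1000,y/1000)
def edge(u0,u1,v,horizontal=True):
    row=h[v,u0:u1,2].astype(float) if horizontal else h[u0:u1,v,2].astype(float)
    row=cv2.GaussianBlur(row[None],(1,1),0)[0]; k=np.argmax(np.abs(row[2:]-row[:-2])); return u0+k+1
L=[cast(d,edge(278,298,v),v,.035)[:2] for v in range(80,150,5)]
F=[cast(d,u,edge(60,85,u,False),.035)[:2] for u in range(300,580,10)]
Rr=[cast(d,edge(500,600,v),v,.035)[:2] for v in range(90,330,10)]
for n,P in(("L",L),("F",F),("R",Rr)): print(n,line(P))
for p in [(374,252),(468,212),(447,285)]: print("chip",cast(d,*p,.047))
```

```text
ring 71 [0.5526 0.0542] diam 0.04669271093425473 side [0.5538 0.0557]
((405.6808776855469, 241.0938720703125), (66.37886810302734, 73.01316833496094), 60.74671173095703) (array([0.5536, 0.0539, 0.0328]), np.float64(0.0010402277738191551))
L (np.float32(-80.70904), (np.float32(0.46339536), np.float32(0.12146184)))
F (np.float32(8.873487), (np.float32(0.54505897), np.float32(0.15807001)))
R (np.float32(-80.27152), (np.float32(0.65015197), np.float32(0.09274103)))
chip [0.5308 0.0477 0.047 ]
chip [0.5822 0.0823 0.047 ]
chip [0.5823 0.0332 0.047 ]
```

Call:
{"fn": "move_arm", "kwargs": {"commands": "0 -3 20 0 0 0 -1;0 -3 40 0 0 0 -1;0 -3 54 0 0 0 -1;0 -3 58 0 0 0 -1;0 -3 58 0 0 0 -1"}}

```text
t: 5.88
tcp_pos: [0.4851, 0.0484, 0.075]
tool_rot: [0.646, 0.763, -0.0, -0.0]
force: [-0.2, -0.5, -1.4]
finger_gap: 0.239
gripper_force: 59.2
```

```bash
python3 -c "
from h import *
go(.5533+.9877*.107,.0545+.1564*.107,.073,9.2)"
```

```text
t 5.88 tcp [0.4851 0.0484 0.075 ] yaw 9.47 shift [ -6.1 175.3   1.9] turn [-0.02 -0.01  0.27]
```

Call:
{"fn": "move_arm", "kwargs": {"commands": "-3 11 1.5 0 0 0 -1;-6 23 1.5 0 0 0 -1;-6 35 1.5 0 0 0 -1;-6 47 1.5 0 0 0 -1;-6 59 1.5 0 0 0 -1"}}

```text
t: 6.5
tcp_pos: [0.5451, 0.0519, 0.0736]
tool_rot: [0.647, 0.763, -0.0, -0.0]
force: [-0.4, -0.0, -2.4]
finger_gap: 0.24
gripper_force: 59.4
```

Call:
{"fn": "move_arm", "kwargs": {"commands": "0 12 0 0 0 0 -1;0 24 0 0 0 0 -1;0 36 0 0 0 0 -1;0 48 0 0 0 0 -1;0 60 0 0 0 0 -1"}}

```text
t: 7.12
tcp_pos: [0.6042, 0.0617, 0.0735]
tool_rot: [0.647, 0.763, -0.0, -0.0]
force: [-0.7, 0.5, -1.6]
finger_gap: 0.235
gripper_force: 59.3
```

Call:
{"fn": "move_arm", "kwargs": {"commands": "0 12 0 0 0 0 -1;0 24 0 0 0 0 -1;0 36 0 0 0 0 -1;0 48 0 0 0 0 -1;0 58 0 0 0 0 -1"}}

```text
t: 7.75
tcp_pos: [0.6616, 0.0711, 0.0736]
tool_rot: [0.647, 0.763, 0.0, 0.0]
force: [0.6, -0.1, -2.0]
finger_gap: 0.24
gripper_force: 59.3
```

Run:
```python
from h import *
from station import snapshot
go(.5533+.9877*.107,.0545+.1564*.107,.073,9.2)
a=snapshot("scene")["image"][200:320,235:395];b=snapshot("side")["image"][180:320,220:385]
W=np.hstack([cv2.resize(a,(400,300)),cv2.resize(b,(354,300))]);cv2.imwrite("pics/p3.png",W[:,:,::-1])
```

```text
t 7.75 tcp [0.6616 0.0711 0.0736] yaw 9.42 shift [ 0.5 -2.6  0.6] turn [0.02 0.   0.22]
```

View pics/p3.png

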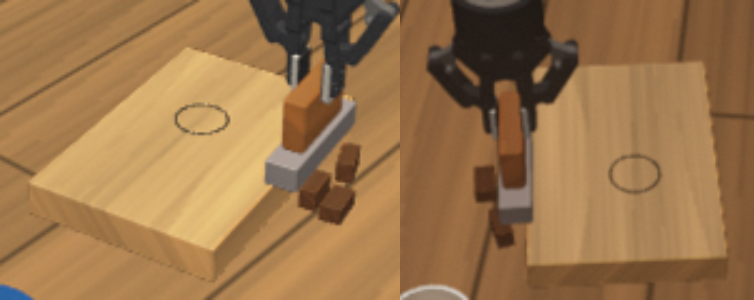

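All three chips now lie on the bench beside the plank, at about (315,188), (338,205) and (347,162) in the left crop. The ring is clear at (202,119). Lift, then carry the scraper back.

Call:
{"fn": "move_arm", "kwargs": {"commands": "0 0 -30 0 0 0 -1;0 -5 -60 0 0 0 -1;0 -30 -65 0 0 -5 -1;20 -60 -65 0 0 -12 -1;45 -90 -65 0 0 -19 -1"}}

```text
t: 8.48
tcp_pos: [0.5633, 0.1005, 0.1388]
tool_rot: [0.511, 0.86, -0.0, -0.0]
force: [-0.0, 0.2, -2.2]
finger_gap: 0.24
gripper_force: 59.2
```

```bash
python3 -c "
from h import *
go(.4312,.3582,.133,64.4)"
```

```text
t 8.47 tcp [0.5633 0.1005 0.1388] yaw 28.58 shift [289.5   7.3   5.8] turn [-1.000e-02 -1.000e-02 -3.582e+01]
```

Call:
{"fn": "move_arm", "kwargs": {"commands": "50 1 2 0 0 -7 -1;105 3 4 0 0 -14 -1;160 4 6 0 0 -21 -1;215 6 6 0 0 -28 -1;260 7 6 0 0 -34 -1"}}

```text
t: 9.1
tcp_pos: [0.4454, 0.3342, 0.1328]
tool_rot: [0.236, 0.972, -0.0, -0.0]
force: [0.5, -0.3, -2.3]
finger_gap: 0.238
gripper_force: 59.3
```

```bash
python3 -c "
from h import *
go(.4312,.3582,.075,64.4)"
```

```text
t 9.1 tcp [0.4454 0.3342 0.1328] yaw 62.67 shift [23.6 14.8 57.8] turn [-0.02 -0.02 -1.73]
```

Call:
{"fn": "move_arm", "kwargs": {"commands": "12 7 10 0 0 -1.7 -1;24 15 30 0 0 -1.7 -1;24 15 50 0 0 -1.7 -1;24 15 58 0 0 -1.7 -1;24 15 58 0 0 -1.7 -1"}}

```text
t: 9.72
tcp_pos: [0.4326, 0.3562, 0.074]
tool_rot: [0.224, 0.974, -0.001, -0.001]
force: [0.5, 0.7, -1.5]
finger_gap: 0.239
gripper_force: 59.3
```

```bash
python3 -c "
from h import *
go(.4312,.3582,.0365,64.4)"
```

```text
t 9.72 tcp [0.4326 0.3562 0.074 ] yaw 64.06 shift [ 2.1  1.2 37.5] turn [-0.08 -0.05 -0.34]
```

Call:
{"fn": "move_arm", "kwargs": {"commands": "1 1 15 0 0 0 -1;1 1 28 0 0 0 -1;1 1 34 0 0 0 -1;1 1 36 0 0 0 -1;1 1 37.5 0 0 0 -1"}}

```text
t: 10.35
tcp_pos: [0.4323, 0.3585, 0.0371]
tool_rot: [0.224, 0.975, 0.0, 0.0]
force: [0.5, 0.1, -2.9]
finger_gap: 0.238
gripper_force: 59.4
```

Call:
{"fn": "move_arm", "kwargs": {"commands": "0 0 0 0 0 0 -1;0 0 0.5 0 0 0 -1;0 0 0.5 0 0 0 -1;0 0 0.5 0 0 0 0;0 0 0.5 0 0 0 1"}}

```text
t: 10.98
tcp_pos: [0.4324, 0.3586, 0.0369]
tool_rot: [0.224, 0.975, 0.0, 0.0]
force: [0.4, 0.2, -0.3]
finger_gap: 0.658
gripper_force: 0.0
```

Call:
{"fn": "move_arm", "kwargs": {"commands": "0 0 0 0 0 0 1;0 0 0 0 0 0 1;0 0 0 0 0 0 1;0 0 0 0 0 0 1;0 0 -10 0 0 0 1"}}

```text
t: 11.6
tcp_pos: [0.4315, 0.358, 0.0463]
tool_rot: [0.224, 0.975, -0.001, -0.001]
force: [0.8, 0.0, -0.5]
finger_gap: 0.999
gripper_force: 0.0
```

```bash
python3 -c "
from h import *
go(.4312,.3582,.2,64.4)"
```

```text
t 11.6 tcp [0.4315 0.358  0.0463] yaw 64.12 shift [   0.5   -0.3 -153.7] turn [-0.09 -0.07 -0.28]
```

Call:
{"fn": "move_arm", "kwargs": {"commands": "0 0 -50 0 0 0 1;0 0 -100 0 0 0 1;0 0 -155 0 0 0 1;0 0 -200 0 0 0 1;0 0 -200 0 0 0 1"}}

```text
t: 12.22
tcp_pos: [0.4345, 0.3598, 0.2517]
tool_rot: [0.224, 0.975, 0.004, 0.004]
force: [0.4, 0.8, 1.1]
finger_gap: 1.001
gripper_force: 0.0
```

```bash
python3 -c "
from h import *
from station import snapshot
d=snapshot('side');np.savez('s4.npz',**d)
d=snapshot('scene');np.savez('a4.npz',**d)
go(.52,.03,.245,9)"
```

```text
t 12.32 tcp [0.4319 0.3583 0.2473] yaw 64.12 shift [-222.6 -256.9    2.2] turn [6.000e-02 1.000e-02 5.512e+01]
```

Call:
{"fn": "move_arm", "kwargs": {"commands": "-25 -30 2 0 0 8 1;-55 -65 2 0 0 16 1;-85 -100 2 0 0 24 1;-115 -135 2 0 0 32 1;-135 -160 2 0 0 38 1"}}

```text
t: 12.95
tcp_pos: [0.4828, 0.1535, 0.2428]
tool_rot: [0.531, 0.847, -0.001, -0.002]
force: [0.4, 0.9, 0.0]
finger_gap: 0.999
gripper_force: 0.0
```

```bash
python3 -c "
from h import *
go(.52,.03,.245,9)"
```

```text
t 12.95 tcp [0.4828 0.1535 0.2428] yaw 25.84 shift [-127.4  -20.4   -2.3] turn [-0.24 -0.04 16.84]
```

Call:
{"fn": "move_arm", "kwargs": {"commands": "-40 -6 -2 0 0 6 1;-85 -13 -2 0 0 12 1;-127 -20 -2 0 0 17 1;-127 -20 -2 0 0 17 1;-127 -20 -2 0 0 17 1"}}

```text
t: 13.58
tcp_pos: [0.5204, 0.0331, 0.2452]
tool_rot: [0.649, 0.761, -0.001, -0.002]
force: [0.2, 0.2, -0.1]
finger_gap: 1.003
gripper_force: 0.0
```

Run:
```python
from h import *
from station import snapshot
np.set_printoptions(precision=4,suppress=True)
go(.42,-.3365,.25,-67)
d=snapshot("wrist");np.savez("w5.npz",**d)
def ring(d,p0):
    im=d["image"];g=cv2.cvtColor(im,cv2.COLOR_RGB2GRAY)
    bh=cv2.morphologyEx(g,cv2.MORPH_BLACKHAT,np.ones((9,9)))
    u0,v0=proj(d,p0); m=(bh>25).astype(np.uint8); keep=np.zeros_like(m); cv2.circle(keep,(int(u0),int(v0)),int(d["fx"]*.034/np.linalg.norm(d["pose"][:3,3]-p0)),1,-1)
    v,u=np.nonzero(m*keep); W=np.array([cast(d,*p,.035) for p in zip(u,v)])[:,:2]
    for _ in range(4):
        s=np.linalg.lstsq(np.c_[2*W,np.ones(len(W))],(W**2).sum(1),rcond=None)[0]; r=np.sqrt(s[2]+s[0]**2+s[1]**2)
        W=W[np.abs(np.linalg.norm(W-s[:2],axis=1)-r)<.003]
    return s[:2],2*r,len(W)
p0=np.array([.5533,.0545,.035])
C={}
for n,k in(("wrist",d),("side",np.load("s4.npz")),("scene",np.load("a4.npz")),("w2",np.load("w2.npz"))):
    C[n]=ring(k,p0); print(n,*C[n])
pj=lambda k,n:proj(k,np.r_[C[n][0],.035])
print("height",tri(d,pj(d,"wrist"),np.load("s4.npz"),pj(np.load("s4.npz"),"side")))
W=np.hstack([cv2.resize(d["image"],(400,300)),cv2.resize(np.load("s4.npz")["image"][180:440,220:440],(300,300))]);cv2.imwrite("pics/w5.png",W[:,:,::-1])
```

```text
t 13.57 tcp [0.5204 0.0331 0.2452] yaw 9.11 shift [-349.  -157.7   -4.8] turn [-0.24  0.05 76.11]
wrist [0.5532 0.0539] 0.04689943659075584 421
side [0.5544 0.0537] 0.046852334079239874 109
scene [0.5523 0.0551] 0.04704076272961694 72
w2 [0.5528 0.0494] 0.055257833251333086 514
height (array([0.5538, 0.0539, 0.0351]), np.float64(0.0011941448025236951))
```

View pics/w5.png

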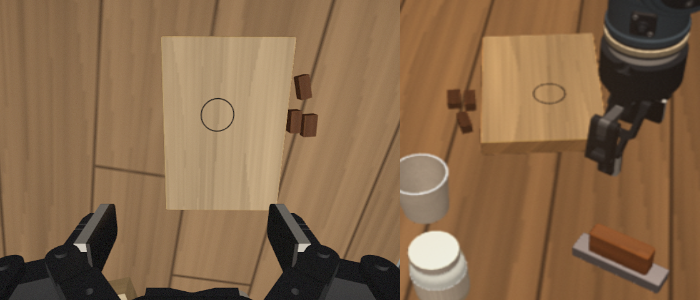

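The left crop shows an empty plank with the clear ring at (217,114). The three chips lie on the bench at (303,87), (294,121) and (309,125), and the right crop shows the scraper standing upright at (620,262). Now to the meter.

Call:
{"fn": "move_arm", "kwargs": {"commands": "-35 -15 -4 0 0 8 1;-75 -33 -4 0 0 16 1;-115 -51 -4 0 0 24 1;-155 -69 -4 0 0 32 1;-190 -86 -4 0 0 40 1"}}

```text
t: 14.25
tcp_pos: [0.4664, -0.1683, 0.2504]
tool_rot: [0.87, 0.492, -0.0, -0.0]
force: [0.3, -0.7, -0.3]
finger_gap: 1.001
gripper_force: 0.0
```

Run:
```python
from h import *
go(.42,-.3365,.25,-67)
d=np.load("w5.npz");h=cv2.cvtColor(d["image"],cv2.COLOR_RGB2HSV)
def edge(arr,a,b): r=cv2.GaussianBlur(arr[a:b].astype(np.float32).reshape(1,-1),(5,1),0)[0]; return a+np.argmax(np.abs(r[2:]-r[:-2]))+1
L=[cast(d,edge(h[v,:,2],240,290),v,.035)[:2] for v in range(75,320,5)]
F=[cast(d,u,edge(h[:,u,2],45,75),.035)[:2] for u in range(270,460,5)]
N=[cast(d,u,edge(h[:,u,2],325,345),.035)[:2] for u in range(275,430,5)]
for P in (L,F,N): vx,vy,x,y=cv2.fitLine(np.float32(P)*1000,cv2.DIST_HUBER,0,.01,.01).ravel();print(np.degrees(np.arctan2(vy,vx)),x,y)
```

```text
t 14.25 tcp [ 0.4664 -0.1683  0.2504] yaw -31.01 shift [-168.1   46.9    0.3] turn [-0.04  0.   35.99]
-81.213936 478.2733 28.091366
9.077337 568.9142 161.43204
8.596046 586.05756 -97.01672
```

Plank yaw is 8.9°.

Call:
{"fn": "move_arm", "kwargs": {"commands": "-40 11 0 0 0 9 1;-80 22 0 0 0 18 1;-110 34 0 0 0 27 1;-130 47 0 0 0 36 1;-130 47 0 0 0 36 1"}}

```text
t: 14.88
tcp_pos: [0.4409, -0.3043, 0.2502]
tool_rot: [0.98, 0.201, -0.0, -0.0]
force: [-0.0, 1.2, 0.9]
finger_gap: 1.0
gripper_force: 0.0
```

Run:
```python
from h import *
from station import snapshot
go(.42,-.3365,.25,-67)
d=snapshot("wrist");np.savez("w6.npz",**d);cv2.imwrite("pics/w6.png",d["image"][:,:,::-1])
```

```text
t 14.88 tcp [ 0.4409 -0.3043  0.2502] yaw -66.8 shift [-31.9  21.4   0.2] turn [-0.02 -0.    0.2 ]
```

View pics/w6.png

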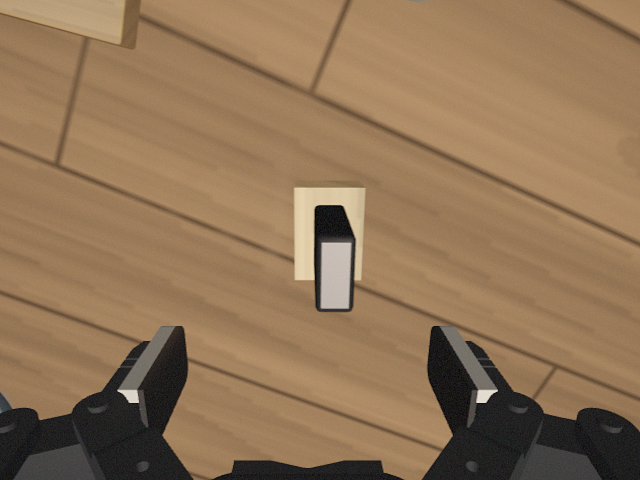

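The meter's top spans columns 316–355 and rows 238–311. The stand's top spans columns 294–365 and rows 188–280.

Run:
```python
from h import *
np.set_printoptions(precision=4,suppress=True)
d=np.load("w6.npz");h=cv2.cvtColor(d["image"],cv2.COLOR_RGB2HSV)
m=np.zeros(h.shape[:2],np.uint8);m[225:325,305:370]=((h[:,:,1]<50)&(h[:,:,2]>120))[225:325,305:370]
c=max(cv2.findContours(m,0,2)[0],key=cv2.contourArea);r=cv2.minAreaRect(c);print("inlay",r)
P=np.array([cast(d,*p,.14) for p in cv2.boxPoints(r)]);print(P,P.mean(0))
for e in (P[1]-P[0],P[2]-P[1]): print(np.linalg.norm(e),np.degrees(np.arctan2(e[1],e[0])))
S=np.array([cast(d,*p,.04) for p in [(294,188),(365,188),(362.5,280),(295,280)]]);print("stand",S,S.mean(0));e=S[3]-S[0];print(np.degrees(np.arctan2(e[1],e[0])))
A=np.load("scene0.npz");B=np.load("side0.npz")
# height: inlay centre seen from scene & side
for n,k,(x0,x1,y0,y1) in (("A",A,(100,155,252,275)),("B",B,(385,420,105,120))):
    hh=cv2.cvtColor(k["image"],cv2.COLOR_RGB2HSV);mm=np.zeros(hh.shape[:2],np.uint8);mm[y0:y1,x0:x1]=((hh[:,:,1]<60)&(hh[:,:,2]>100))[y0:y1,x0:x1]
    cc=max(cv2.findContours(mm,0,2)[0],key=cv2.contourArea);M=cv2.moments(cc);p=(M["m10"]/M["m00"],M["m01"]/M["m00"]);print(n,p,cast(k,*p,.14),*tri(d,r[0],k,p))
go(.42,-.3365,.25,-67)
```

```text
inlay ((336.0, 275.0), (66.0, 30.0), 90.0)
[[ 0.4378 -0.3163  0.14  ]
 [ 0.446  -0.3354  0.14  ]
 [ 0.4003 -0.3567  0.14  ]
 [ 0.3918 -0.3366  0.14  ]] [ 0.419  -0.3362  0.14  ]
0.0206806589672748 -66.83114107206616
0.05035022953786081 -154.95711314396397
stand [[ 0.4472 -0.2891  0.04  ]
 [ 0.4723 -0.3479  0.04  ]
 [ 0.3905 -0.3845  0.04  ]
 [ 0.3648 -0.3245  0.04  ]] [ 0.4187 -0.3365  0.04  ]
-156.76563031692106
A (121.53544973544973, 263.97566137566133) [ 0.4181 -0.3353  0.14  ] [ 0.4197 -0.3359  0.141 ] 0.0005044433636639322
B (403.85432098765426, 112.27654320987654) [ 0.4203 -0.3369  0.14  ] [ 0.4201 -0.3357  0.1409] 0.00045745594003110277
t 14.93 tcp [ 0.4406 -0.303   0.2502] yaw -66.71 shift [-32.2  22.6   0.1] turn [-0.1   0.    0.29]
```

Call:
{"fn": "move_arm", "kwargs": {"commands": "-16 11 20 0 0 0 1;-32 22 55 0 0 0 1;-32 22 90 0 0 0 1;-32 22 90 0 0 0 1;-32 22 90 0 0 0 1"}}

```text
t: 15.55
tcp_pos: [0.4206, -0.3363, 0.1616]
tool_rot: [0.979, 0.202, 0.0, 0.0]
force: [0.3, -0.6, 0.4]
finger_gap: 1.0
gripper_force: 0.0
```

```bash
python3 -c "
from h import *
go(.4195,-.336,.085,-66.5)"
```

```text
t 15.55 tcp [ 0.4206 -0.3363  0.1616] yaw -66.74 shift [-0.9 -0.8 76.6] turn [ 0.06 -0.03 -0.24]
```

Call:
{"fn": "move_arm", "kwargs": {"commands": "-1 -1 30 0 0 0 1;-1 -1 60 0 0 0 1;-1 -1 76 0 0 0 1;-1 -1 76 0 0 0 1;-1 -1 76 0 0 0 0.5", "grip_force": 70}}

```text
t: 16.18
tcp_pos: [0.4193, -0.3372, 0.0858]
tool_rot: [0.98, 0.201, 0.001, 0.001]
force: [-0.3, 0.6, -0.6]
finger_gap: 0.812
gripper_force: 0.0
```

Call:
{"fn": "move_arm", "kwargs": {"commands": "0 0 0 0 0 0 0.2;0 0 0 0 0 0 -1;0 0 0 0 0 0 -1;0 0 0 0 0 0 -1;0 0 0 0 0 0 -1", "grip_force": 70}}

```text
t: 16.8
tcp_pos: [0.4186, -0.3365, 0.0854]
tool_rot: [0.98, 0.2, 0.0, 0.0]
force: [-0.5, 1.2, 5.5]
finger_gap: 0.314
gripper_force: 69.0
```

```bash
python3 -c "
from h import *
go(.4195,-.336,.185,-66.5)"
```

```text
t 16.8 tcp [ 0.4186 -0.3365  0.0854] yaw -66.88 shift [  1.1  -0.1 -99.6] turn [ 0.03 -0.01 -0.38]
```

Call:
{"fn": "move_arm", "kwargs": {"commands": "0 0 -15 0 0 0 -1;0 0 -35 0 0 0 -1;0 0 -65 0 0 0 -1;0 0 -95 0 0 0 -1;0 0 -105 0 0 0 -1"}}

```text
t: 17.42
tcp_pos: [0.4192, -0.3373, 0.1917]
tool_rot: [0.98, 0.2, 0.001, 0.002]
force: [1.0, -0.4, -2.1]
finger_gap: 0.317
gripper_force: 69.3
```

```bash
python3 -c "
from h import *
go(.5533,.0541,.19,8.9)"
```

```text
t 17.43 tcp [ 0.4192 -0.3373  0.1917] yaw -66.88 shift [ 277.1 -307.3    0.8] turn [  0.23   0.09 -75.78]
```

Call:
{"fn": "move_arm", "kwargs": {"commands": "15 -17 0 0 0 -6 -1;45 -50 0 0 0 -14 -1;75 -83 0 0 0 -22 -1;105 -116 0 0 0 -30 -1;130 -144 0 0 0 -36 -1"}}

```text
t: 18.05
tcp_pos: [0.4811, -0.151, 0.1889]
tool_rot: [0.869, 0.495, -0.0, -0.001]
force: [0.1, -0.2, -2.5]
finger_gap: 0.317
gripper_force: 69.3
```

```bash
python3 -c "
from h import *
go(.5533,.0541,.19,8.9)"
```

```text
t 18.05 tcp [ 0.4811 -0.151   0.1889] yaw -30.65 shift [213.3 -42.5  -1. ] turn [ -0.11  -0.05 -39.55]
```

Call:
{"fn": "move_arm", "kwargs": {"commands": "45 -9 -1 0 0 -8 -1;90 -18 -1 0 0 -16 -1;135 -27 -1 0 0 -24 -1;175 -35 -1 0 0 -32 -1;205 -41 -1 0 0 -38 -1"}}

```text
t: 18.68
tcp_pos: [0.5511, 0.0458, 0.1897]
tool_rot: [0.66, 0.751, -0.001, -0.001]
force: [0.4, -0.5, -2.1]
finger_gap: 0.317
gripper_force: 69.3
```

```bash
python3 -c "
from h import *
go(.5533,.0541,.19,8.9)"
```

```text
t 18.68 tcp [0.5511 0.0458 0.1897] yaw 7.4 shift [ 7.9  3.2 -0.3] turn [-0.1  -0.03 -1.5 ]
```

Now lower to about 8 mm above the wood and look.

Call:
{"fn": "move_arm", "kwargs": {"commands": "4 2 20 0 0 -1.5 -1;8 3 45 0 0 -1.5 -1;8 3 65 0 0 -1.5 -1;8 3 73 0 0 -1.5 -1;8 3 73 0 0 -1.5 -1"}}

```text
t: 19.3
tcp_pos: [0.5529, 0.0523, 0.1169]
tool_rot: [0.652, 0.758, -0.001, -0.001]
force: [-0.7, 1.0, -1.7]
finger_gap: 0.317
gripper_force: 69.3
```

Run:
```python
from h import *
from station import snapshot,telemetry
go(.5533,.0541,.1024,8.9); print(np.round(telemetry.sense()["force"],2))
A=snapshot("scene");B=snapshot("side");np.savez("a7.npz",**A);np.savez("b7.npz",**B)
u,v=map(int,proj(A,np.array([.5533,.0541,.06])));a=A["image"][v-50:v+50,u-50:u+50]
u2,v2=map(int,proj(B,np.array([.5533,.0541,.06])));b=B["image"][v2-50:v2+50,u2-50:u2+50]
print(u-50,v-50,u2-50,v2-50)
cv2.imwrite("pics/p7.png",np.hstack([cv2.resize(k,(400,400),interpolation=2) for k in(a,b)])[:,:,::-1])
```

```text
t 19.3 tcp [0.5529 0.0523 0.1169] yaw 8.61 shift [ 1.8  0.7 14.5] turn [-0.1  -0.03 -0.29]
[-0.71  0.95 -1.71]
265 187 279 202
```

View pics/p7.png

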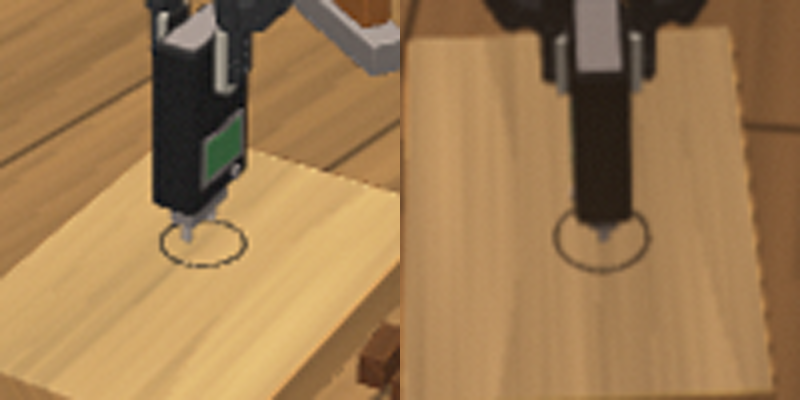

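The crops show the meter upright over the ring. The scene crop has the near pin tip at (187,238) and the case's bottom corners at (155,204) and (245,182). The side crop has a pin tip at (603,240) inside the ring, and the case's bottom edge from 577 to 632 at row 221.

Run:
```python
from h import *
np.set_printoptions(precision=4,suppress=True)
A=np.load("a7.npz");B=np.load("b7.npz")
u=np.array([-.1547,.988]); tcp=np.array([.5529,.0523])
print("case centre scene",cast(A,315,235.25,.0715)[:2])
print("near face side -30mm",cast(B,330.1,257.25,.0715)[:2]-.03*u)
print("pin scene +13",cast(A,311.75,246.5,.0435)[:2]+.013*u)
print("pin side -13",cast(B,329.75,262,.0435)[:2]-.013*u)
```

```text
case centre scene [0.557  0.0481]
near face side -30mm [0.5538 0.0483]
pin scene +13 [0.5509 0.0548]
pin side -13 [0.5536 0.0521]
```

Call:
{"fn": "move_arm", "kwargs": {"commands": "1 1 3 0 0 -0.3 -1;1 1 6 0 0 -0.3 -1;1 1 6 0 0 -0.3 -1;1 1 6 0 0 -0.3 -1;1 1 6 0 0 -0.3 -1"}}

```text
t: 20.02
tcp_pos: [0.5544, 0.0534, 0.1117]
tool_rot: [0.65, 0.76, 0.0, 0.0]
force: [0.4, -0.1, -2.2]
finger_gap: 0.313
gripper_force: 69.3
```

Run:
```python
from h import *
from station import snapshot,telemetry
for _ in range(3):
    A=snapshot("scene");B=snapshot("side");go(.5533,.0541,.1024,8.9); print(np.round(telemetry.sense()["force"],2))
np.savez("a8.npz",**A);np.savez("b8.npz",**B)
a=A["image"][225:265,290:340];b=B["image"][235:275,305:355]
cv2.imwrite("pics/p8.png",np.hstack([cv2.resize(k,(400,320),interpolation=2) for k in(a,b)])[:,:,::-1])
```

```text
t 20.12 tcp [0.5544 0.0534 0.1117] yaw 8.93 shift [ 0.8 -1.   9.3] turn [0.01 0.   0.03]
[ 0.14  0.22 -2.17]
t 20.23 tcp [0.5544 0.0534 0.1117] yaw 8.92 shift [ 0.8 -0.9  9.3] turn [0.01 0.   0.02]
[-0.17  0.55 -2.27]
t 20.32 tcp [0.5543 0.0534 0.1116] yaw 8.92 shift [ 0.8 -0.9  9.2] turn [-0.    0.    0.02]
[ 0.58  0.92 -2.58]
```

View pics/p8.png

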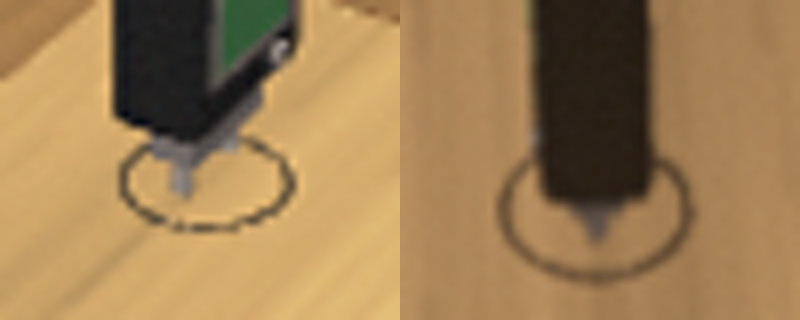

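Each crop is scaled ×8. In the left one the pin tips at (182,198) and about (231,150) straddle the ring centre (208,182), once the ~3 mm height is allowed for. In the right one the near pin at (597,243) matches where it should be for a centred meter. Press gently.

Call:
{"fn": "move_arm", "kwargs": {"commands": "0 0 2 0 0 0 -1;0 0 4 0 0 0 -1;0 0 5 0 0 0 -1;0 0 6 0 0 0 -1;0 0 6 0 0 0 -1"}}

```text
t: 20.95
tcp_pos: [0.5544, 0.0534, 0.1058]
tool_rot: [0.65, 0.76, 0.0, 0.0]
force: [-0.8, -0.6, 2.2]
finger_gap: 0.319
gripper_force: 69.8
```

Run:
```python
from h import *
from station import snapshot,telemetry
F=[]
for _ in range(6):
    snapshot("side"); F.append(telemetry.sense()["force"])
print(np.mean(F,0)); go(.5533,.0541,.1024,8.9)
```

```text
[-0.7273613   0.23935945  2.45829123]
t 21.25 tcp [0.5544 0.0534 0.1057] yaw 8.92 shift [ 0.9 -1.   3.3] turn [0.01 0.   0.02]
```

Call:
{"fn": "move_arm", "kwargs": {"commands": "0 0 1 0 0 0 -1;0 0 2 0 0 0 -1;0 0 3.3 0 0 0 -1;0 0 3.3 0 0 0 -1;0 0 3.3 0 0 0 -1"}}

```text
t: 21.88
tcp_pos: [0.5544, 0.0534, 0.1024]
tool_rot: [0.65, 0.76, 0.0, 0.0]
force: [-0.7, -0.3, 4.6]
finger_gap: 0.312
gripper_force: 70.0
```

Run:
```python
from h import *
from station import snapshot,telemetry
F=[]
for _ in range(8):
    B=snapshot("side"); F.append(telemetry.sense()["force"])
A=snapshot("scene")
print(np.mean(F,0)); go(.5533,.0541,.1024,8.9)
b0=np.load("b8.npz")["image"]
a=A["image"][150:270,265:385];b=B["image"][180:440,220:480]
cv2.imwrite("pics/p9.png",np.hstack([cv2.resize(k,(400,400),interpolation=2) for k in(a,b)])[:,:,::-1])
```

```text
[-1.03276181 -0.32922258  4.36139181]
t 22.32 tcp [0.5544 0.0534 0.1023] yaw 8.92 shift [ 0.8 -1.  -0.1] turn [0.01 0.   0.02]
```

View pics/p9.png

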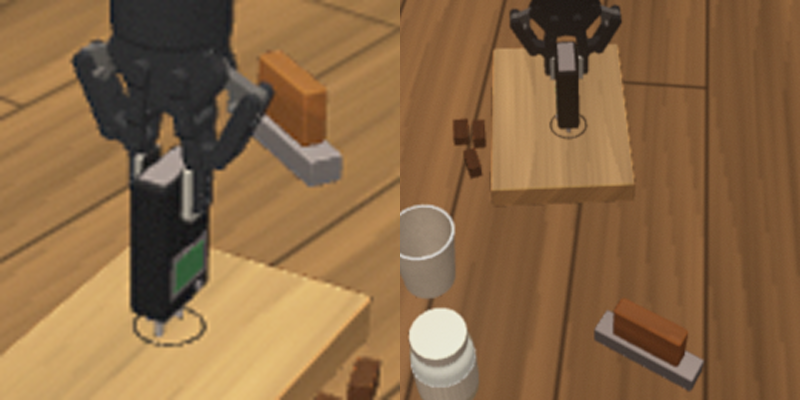

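The meter is upright in the ring (its centre is at about (169,325) in the left crop). The scraper stands at (648,345), the chips lie off the plank at (468,145), and the cup and jar are untouched. The force rose by 6.6 N, which is half way in.

```bash
python3 -c "
from station import ticket
print(ticket.sign_off())"
```

```text
the job is handed in; nothing more can be done
None
```

I handed the job in at about 22 s. The three offcuts are on the bench, the scraper stands upright where it started, and the arm is still holding the meter upright in the ring, centred to within about 1 mm, pins along the grain, head pressed about 6 mm in.

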